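# Third hand: shut the brass box and hold it against the sprung fence

### The arm

A 6-joint arm with a two-finger parallel gripper is mounted at the origin on the work surface. World frame = base frame: x ahead of the robot, y to its left, z up, the work surface at z = 0. Lengths are in mm, angles in degrees, forces in N, time in s.
With the tool pointing down it reaches from about 300 to 850 mm from the base axis. Payload 4.2 kg.
Tool frame: the origin (TCP) lies on the centre line of the jaws, within the pads' length; the fingertips stand 14 mm ahead of it and the grasp point (between the pads) lies 5 mm behind it; z points along the fingers, y is the line along which they close (so a half turn about z gives the same grasp; the last joint's range is limited). The gripper opens to 91 mm and grips with 3 to 60 N. Pads are 32 mm wide; open, the fingers measure 118 mm over their backs; the gripper's body (76 mm by 178 mm) begins 60 mm behind the grasp point.
Start: joints at [-65.317, 18.312, 89.639, -0, 72.044, -1.146], TCP at [250.524, -517.571, 227.976] pointing down, gripper open.
Joint ranges: [-177.97, 177.97], [-48.28, 115.42], [12.27, 149.76], [-77.06, 257.06], [2.81, 150.46], [-146.56, 146.56]. Speed limits (degrees/s): [147.25, 147.25, 180, 180, 180, 180].

### API

Orientations are given as [roll, pitch, yaw] about the fixed x, y, z axes, in that order (R = Rz(yaw) Ry(pitch) Rx(roll)).
In Python, from workcell import env gives the robot as it stands.
- The arm moves only by the tool arm_command, never from a script. Its argument "motion" is a list of rows, each an object with "offset": the shift along the tool's x, y, z in m, a list of three; "spin": the turn about the tool's z in rad. In form: [{"offset": [tx, ty, tz], "spin": spin}, ...]. A call has 1 to 5 rows; each row shifts and turns the commanded pose from where the row before left it, along the tool's axes as they then stand; what a row does not reach is not made up. A row lasts 1/8 s, in which the tool goes at most 62.5 mm and 10.7 degrees, less where a joint would pass 70% of its speed; a pose out of reach is approached as far as the arm can. A call with a gripper value outside its range is refused whole. "jaw" is the finger opening in m, from 0 to 0.0912, set as the call begins (left out, the last holds). The fingers move at their own pace and stop on an object; "newtons" is the grip in N (left out, the last holds). Time passes only in rows, so rows that do not move let the fingers close. It gives the time, the measured TCP pose, the force, the opening and the grip force at its end, in the units of the state.
- env.state(): the state, without advancing time (a new reading comes with each control period).
- env.grab_frame(name): name is "side" or "top" or "wrist"; returns (picture, depth): 384x512x3 uint8, blue, green, red; 384x512 float32, mm along the optical axis (not along the pixel's ray), 0 where there is no reading.
- env.camera_model(name): a dict with "fx", "fy", "cx", "cy" (pixels), "eye" and "rotation" of the camera in the world; the wrist camera has in their place "hand_eye" (4x4, takes a point from camera to tool coordinates, whose origin is the TCP and whose axes are the flange's). Camera axes: x right, y down, z forward; pixel columns grow to the right and rows downward; lengths in mm; the calibration is good to about 2 mm. A picture is of the moment at which its call begins: read the wrist's pose just before it. camera_model takes no time and is no camera call.
- env.job_done(): hands the job in; it is judged then, once.
Trained networks look in the newest picture that a camera, given by its name, has taken for a name from the list of things; names that differ only in an ending like _2 or _b are one class to them, and where a whole thing is asked for, a point or a joint stands for the part that bears it (a point fixed in the world has none). Each returns a list of dicts, best first, with "score" (0 to 1); they miss things now and then, are a little off and sometimes report something else, mostly with a low value. They report only what shows in the picture. A call takes as long as a camera call. They do not tell look-alikes from the thing itself.
- env.boxes_of(camera, target): "bbox" ([left, top, right, bottom] in pixels, round what is visible of it).
- env.pinpoint(camera, target): "location" ([column, row] in pixels: a listed point, or the origin of a listed thing).
The state is a dict: "time_s": time; "qpos": joint angles; "qvel": joint speeds; "effort": joint torques, N m; "ee_pos": TCP position; "ee_rot": TCP orientation; "force": force on the tool from outside, world axes, zero at the start; "torque": the same for the moment, N m; "gripper_width": finger opening in mm; "gripper_force": force on a finger pad.
Only numpy, scipy, OpenCV 4.12 (cv2) and the standard library are available. Lean on these libraries where they do the work, as an engineer would, in place of code of your own. Each camera call takes 0.05 s, during which the arm holds its last target. There are 200 camera calls.

### The job

Press the lid of the oblong brass box fully home, then set the box flat on the steel plate of the holding fixture and push one of its short ends squarely against the middle of the sprung fence until the fence's side pointers stand between their two white marks. Finish holding it there, still pushing steadily, so that the jeweller can fasten it down: the program ends while the box is held and nothing is let go. Leave the round tin and the square tin where they are.

Things in the scene. Friction and masses are not known exactly. Their poses are not given: they have to be found in the camera images.
- box: oblong brass box, 64 (its x) x 44 (its y) x 32 mm high without the lid, 0.25 to 0.4 kg, loose, upright on the bench; origin at the centre of its underside, z up. Its short ends (+x and -x faces) are alike and either may go to the fence. Best gripped across its 44 mm sides, about 22 mm above its underside
- lid (a joint): how far the box's push-on lid stands up from fully home, in m: 0 is home, 0.005 to 0.009 at the start. The lid (60 x 40 mm, 5 mm thick) goes straight down, needs about 4 N to move, stays where it is left, and stops dead when home
- lid_top (a point): centre of the lid's flat top; 37 mm above the box's underside when the lid is home
- fixture: fixture bolted to the bench: dark steel plate 170 x 110 x 10 mm with a grey spring housing at its +x end (near face at x = 66 mm, 42 mm high, 62 mm over the knob of the steel strap swung back on it). Origin on the bench under the plate; the plate spans x -75 to +95 and y -55 to +55 mm, top at z = 10 mm. z up; the box is pushed along this frame's +x
- fence_face (a point): centre of the pressing face (looks to the fixture's -x) of the fence: an upright aluminium plate 8 mm thick (x), 60 wide (y), 28 high, 2 mm clear of the steel plate, centred on the fixture's y = 0. At rest the face is at x = 30, z = 26 mm in the fixture's frame. A pointer juts from each side at mid thickness, over two white marks 6 and 14 mm behind its rest position
- fence (a joint): how far the fence is pushed back, in m: 0 at rest, 0.020 at its end stop. Its spring gives 3 N at the start of travel and 0.6 N more for each mm; pushed back 10 mm (midway between the marks) it gives 9 N
- round_tin: round brass tin with a shut lid, 54 mm across, 32 mm high, loose; origin at the centre of its underside. A bystander
- square_tin: square brass tin with a shut lid, 42 x 42 x 28 mm, loose; origin at the centre of its underside. A bystander
Mind the look-alikes: they are no part of the job. What is shaped like the box but pink or purple is not meant.

How it is judged:
By the outcome, as a careful person would: the job done as asked, in the order asked, and still so for the second after the job is handed in, while the arm keeps its last pose, push and grip.
It also fails if it takes over 51 s, if anything falls off the work surface, if the arm or the gripper's body presses on something with over 40 N, if the wrist force passes 120 N, or if a joint passes its speed limit or range.

## Working session

There is one attempt and no reset: what is moved stays moved. The work goes in short steps, Python scripts to look and compute and a tool call to move; the robot and the scene stay as the last step left them, time stands still between calls to the robot, and variables do not carry over. Pictures are saved under pics/ and viewed, at most 10 in all, crops included, and the job is handed in when it is done.

Besides the shell and the picture viewer there is one more tool, called after ">>>" as a command line: name --argument value ..., lists and objects as JSON in quotes. arm_command: Moves the arm, as the interface text tells. Its arguments: {"type":"object","properties":{"motion":{"type":"array"},"jaw":{"type":"number"},"newtons":{"type":"number"}},"required":["motion"]}

```bash
mkdir -p pics; cat > h.py <<'E'
from workcell import env
import numpy as np, cv2
from scipy.spatial.transform import Rotation as Ro
def cam(n):
    m=env.camera_model(n)
    if 'eye' in m: return m,np.array(m['rotation']),np.array(m['eye'])
    s=env.state(); T=np.array(m['hand_eye']); R=Ro.from_euler('xyz',s['ee_rot'],degrees=True).as_matrix()
    return m,R@T[:3,:3],R@T[:3,3]+np.array(s['ee_pos'])
def cloud(n,d):
    m,R,e=cam(n); v,u=np.mgrid[:384,:512]
    P=np.stack([(u-m['cx'])/m['fx']*d,(v-m['cy'])/m['fy']*d,d],-1)
    return P@R.T+e
def atz(n,uv,z):
    m,R,e=cam(n); r=R@np.array([(uv[0]-m['cx'])/m['fx'],(uv[1]-m['cy'])/m['fy'],1]); return e+r*(z-e[2])/r[2]
E
python3 - <<'E'
from h import *
print(env.state()); 
for n in('top','side'):
    m=env.camera_model(n); print(n,m['eye'],np.array(m['rotation']).round(2).tolist())
    b,d=env.grab_frame(n); cv2.imwrite(f'pics/{n}0.png',b); np.save(f'{n}0.npy',d)
    for t in('box','lid_top','fixture','fence_face','round_tin','square_tin'):
        for r in env.pinpoint(n,t)[:3]: print(n,t,np.round(r['location']),round(r['score'],2),atz(n,r['location'],{'lid_top':44,'fence_face':26}.get(t,0)).round())
E
```

```text
{'time_s': 0.0, 'qpos': array([-6.53186010e+01,  1.83522964e+01,  8.97061706e+01, -1.78519243e-03,
        7.20426800e+01, -1.14671146e+00]), 'qvel': array([-0.06091702, -0.03397139,  0.02131329, -0.01408858, -0.07023555,
       -0.04826009]), 'effort': array([ 7.28920968e-04, -4.12468421e+01, -2.31972885e+01,  7.27319601e-02,
        4.57161048e-02, -1.52920456e-04]), 'ee_pos': array([ 250.29952085, -517.13856346,  227.11527607]), 'ee_rot': array([-1.79898839e+02, -3.27293512e-04,  2.58286621e+01]), 'force': array([ 0.211577  ,  0.31699848, -0.44277224]), 'torque': array([ 0.00269399,  0.00860272, -0.04334381]), 'gripper_force': 0.0, 'gripper_width': 91.17434709214585}
top [511.01750506 -45.93046336 805.69218293] [-173.96, -0.23, -88.44]Traceback (most recent call last):
  File "<stdin>", line 7, in <module>
  File "h.py", line 14, in atz
    m,R,e=cam(n); r=R@np.array([(uv[0]-m['cx'])/m['fx'],(uv[1]-m['cy'])/m['fy'],1]); return e+r*(z-e[2])/r[2]
                                                                                                         ~^^^
IndexError: invalid index to scalar variable.
```

```bash
sed -i "s/np.array(m\['rotation'\]),np/Ro.from_euler('xyz',m['rotation'],degrees=True).as_matrix(),np/" h.py
python3 - <<'E'
from h import *
for n in('top','side'):
    b,d=env.grab_frame(n); cv2.imwrite(f'pics/{n}0.png',b); np.save(f'{n}0.npy',d)
    for t in('box','lid_top','fixture','fence_face','round_tin','square_tin'):
        for r in env.pinpoint(n,t)[:3]: print(n,t,np.round(r['location']),round(r['score'],2),atz(n,r['location'],{'lid_top':44,'fence_face':26}.get(t,0)).round())
E
```

```text
top box [300. 163.] 0.98 [ 645. -140.    0.]
top box [259. 211.] 0.88 [549. -60.   0.]
top box [248. 148.] 0.63 [673. -35.   0.]
top lid_top [307. 161.] 0.86 [ 643. -147.   44.]
top lid_top [262. 209.] 0.78 [552. -65.  44.]
top lid_top [250. 144.] 0.67 [673. -41.  44.]
top fixture [167. 206.] 0.79 [554. 118.   0.]
top fixture [342. 274.] 0.62 [ 432. -224.    0.]
top fence_face [148. 201.] 0.68 [562. 151.  26.]
top round_tin [378. 198.] 0.73 [ 582. -294.    0.]
top square_tin [341. 272.] 0.67 [ 436. -222.    0.]
side box [223. 212.] 0.8 [670. -30.   0.]
side box [163. 232.] 0.76 [770.  51.   0.]
side box [286. 206.] 0.59 [548. -72.   0.]
side lid_top [226. 193.] 0.9 [666. -36.  44.]
side lid_top [284. 196.] 0.87 [549. -51.  44.]
side lid_top [247. 164.] 0.76 [ 645. -146.   44.]
side fixture [261. 274.] 0.91 [564. 121.   0.]
side fence_face [261. 272.] 0.71 [562. 141.  26.]
side round_tin [286. 148.] 0.64 [ 578. -296.    0.]
side square_tin [341. 173.] 0.67 [ 441. -216.    0.]
```

View pics/top0.png

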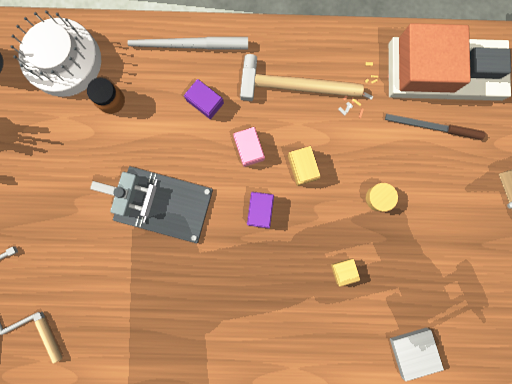

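View pics/side0.png

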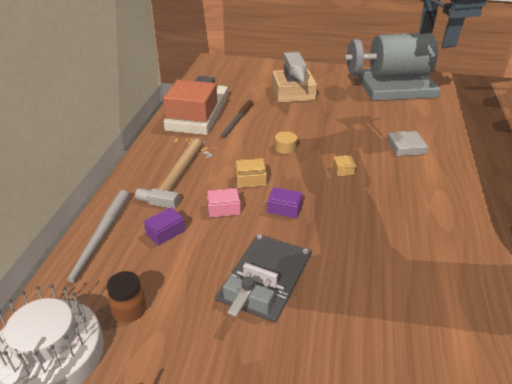

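```bash
python3 - <<'E'
from h import *
b=cv2.imread('pics/top0.png'); d=np.load('top0.npy'); P=cloud('top',d)
print('bench z',np.median(P[250:330,20:120,2]), np.median(P[200:260,270:320,2]))
hsv=cv2.cvtColor(b,cv2.COLOR_BGR2HSV)
def rect(mask,name):
    q=P[mask]; r=cv2.minAreaRect(q[:,:2].astype(np.float32)); print(name,len(q),np.round(r[0],1),np.round(r[1],1),round(r[2],1),'z',np.percentile(q[:,2],[5,50,95]).round(1))
def win(x0,x1,y0,y1):
    m=np.zeros(d.shape,bool); m[y0:y1,x0:x1]=1; return m
X,Y,Z=P[...,0],P[...,1],P[...,2]
ok=d>0
rect(win(280,330,140,195)&ok&(Z>34),'boxtop')
rect(win(280,330,140,195)&ok&(Z>20),'box>20')
for nm,w in(('pink',(230,270,120,172)),('purp',(240,280,185,235)),('round',(360,405,175,220)),('sq',(325,365,255,290))):
    rect(win(*w)&ok&(Z>18),nm)
rect(win(100,220,155,250)&ok&(Z>6)&(hsv[...,2]<140)&(Z<60),'plate')
rect(win(100,220,155,250)&ok&(Z>32)&(Z<48),'housing+')
rect(win(135,170,165,230)&ok&(Z>20)&(Z<40),'fence')
print(env.state()['time_s'])
c=cv2.resize(b[140:260,95:345],None,fx=3.2,fy=3.2,interpolation=cv2.INTER_CUBIC); cv2.imwrite('pics/c.png',c)
E
```

```text
bench z 0.1458558367611431 -0.28174251546022333
boxtop 684 [ 638.4 -144.6] [61.2 40.2] 18.1 z [42.8 44.9 47.1]
box>20 812 [ 638.1 -143.9] [63.3 43.8] 19.0 z [29.9 44.6 47. ]
pink 780 [673.  -37.7] [64.2 44. ] 19.7 z [30.3 36.6 39. ]
purp 796 [551.5 -62.7] [43.9 63.8] 84.1 z [30.5 36.5 38.9]
round 658 [ 581.5 -293.7] [51.2 52.6] 0.2 z [28.7 31.6 33.6]
sq 529 [ 439.4 -225.7] [42.2 42.7] 17.7 z [25.1 27.4 29.9]
plate 4254 [557.8 125.4] [170. 110.] 76.3 z [ 7.8 10.2 30.7]
housing+ 828 [573.3 189.6] [93.1 79.8] 76.5 z [35.2 41.5 47. ]
fence 265 [571.8 162.2] [38.9 69.7] 76.9 z [22.7 30.6 39.7]
0.8
```

View pics/c.png

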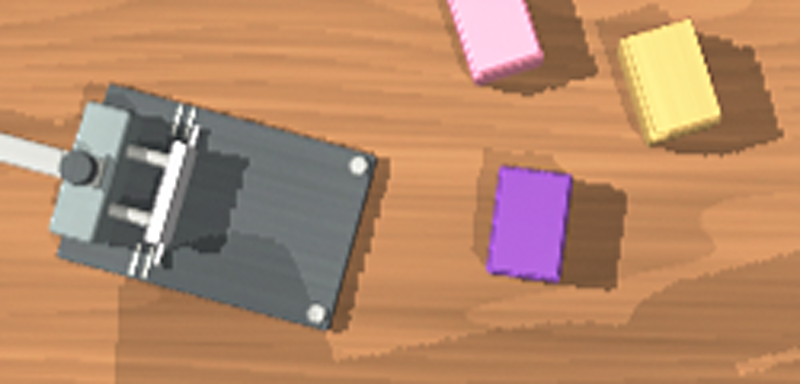

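The top crop shows the fixture with its housing at the left (95,170) and its fence at (170,190), so +x points left. The brass box is at (670,85). The pink box at (495,40) and the purple one at (530,225) are decoys. Box: centre (638,-144), yaw about 18.5°, lid up about 7–8 mm. Fixture yaw is about 76.4°. I'm moving above the lid with the jaws closed.

>>> arm_command --motion '[{"offset": [0.051,-0.0166,0.007],"spin": 0},{"offset": [0.051,-0.0166,0.007],"spin": 0},{"offset": [0.051,-0.0166,0.007],"spin": 0},{"offset": [0.051,-0.0166,0.007],"spin": 0},{"offset": [0.051,-0.0166,0.007],"spin": 0}]' --jaw 0

```text
time_s: 1.42
ee_pos: [445.1, -330.5, 193.0]
ee_rot: [180.0, -0.0, 25.8]
force: [0.2, -0.2, 0.6]
gripper_width: 44.1
gripper_force: 0.0
```

>>> arm_command --motion '[{"offset": [0.051,-0.0166,0.007],"spin": 0},{"offset": [0.051,-0.0166,0.007],"spin": 0},{"offset": [0.051,-0.0166,0.007],"spin": 0},{"offset": [0.051,-0.0166,0.007],"spin": 0},{"offset": [0.051,-0.0166,0.007],"spin": 0}]'

```text
time_s: 2.05
ee_pos: [638.5, -144.6, 157.8]
ee_rot: [180.0, -0.0, 25.8]
force: [0.8, -1.4, -0.3]
gripper_width: 0.3
gripper_force: 0.0
```

>>> arm_command --motion '[{"offset": [0,0,0],"spin": 0.127},{"offset": [0,0,0],"spin": 0},{"offset": [0,0,0],"spin": 0}]'

```text
time_s: 2.42
ee_pos: [637.0, -146.4, 158.1]
ee_rot: [180.0, -0.0, 18.6]
force: [0.6, -0.1, -0.4]
gripper_width: 0.7
gripper_force: 0.0
```

```bash
python3 - <<'E'
from h import *
s=env.state(); print(s['time_s'],s['ee_pos'],s['ee_rot'],s['force'],s['gripper_width'])
b,d=env.grab_frame('wrist'); cv2.imwrite('pics/w1.png',b); P=cloud('wrist',d)
X,Y,Z=P[...,0],P[...,1],P[...,2]
for lo,r in((35,45),(20,45)):
    m=(d>0)&(Z>lo)&(Z<60)&(np.hypot(X-638,Y+144)<r)
    q=P[m]; print(len(q),cv2.minAreaRect(q[:,:2].astype(np.float32)) if len(q) else 0,np.percentile(q[:,2],[5,50,95]) if len(q) else 0)
E
```

```text
2.425 [ 636.95948038 -146.38774479  158.09772059] [ 1.79991259e+02 -3.36359758e-04  1.86113261e+01] [ 0.57635825 -0.10556979 -0.35939633] 0.7298743939796623
2085 ((635.849365234375, -144.34844970703125), (58.8805046081543, 39.877845764160156), 18.771726608276367) [45.40915027 46.70796772 47.85911943]
2423 ((636.12548828125, -144.25045776367188), (61.71194839477539, 43.916969299316406), 18.58868980407715) [32.33582502 46.55183091 47.78428626]
```

View pics/w1.png

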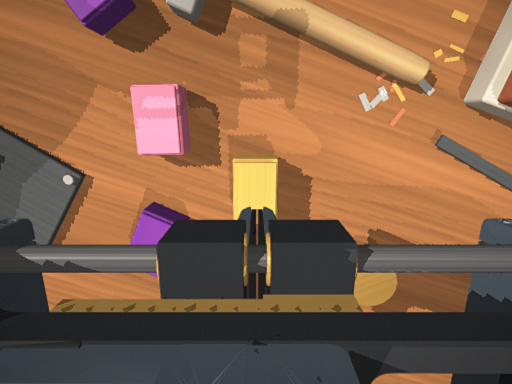

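The wrist view shows the brass box at (255,190), below the closed fingers, in agreement with the top view. I'm pressing the lid now.

>>> arm_command --motion '[{"offset": [0.001,-0.002,0.045],"spin": 0},{"offset": [0,0,0.045],"spin": 0},{"offset": [0,0,0],"spin": 0},{"offset": [0,0,0.004],"spin": 0},{"offset": [0,0,0.003],"spin": 0}]'

```text
time_s: 3.1
ee_pos: [638.9, -144.3, 63.1]
ee_rot: [179.9, -0.2, 18.5]
force: [-0.4, 0.1, -0.0]
gripper_width: 0.6
gripper_force: 0.0
```

>>> arm_command --motion '[{"offset": [0,0,0.003],"spin": 0},{"offset": [0,0,0.002],"spin": 0},{"offset": [0,0,0],"spin": 0}]'

```text
time_s: 3.48
ee_pos: [638.4, -144.0, 56.8]
ee_rot: [179.9, -0.1, 18.6]
force: [0.7, -0.3, 3.3]
gripper_width: 0.2
gripper_force: 1.8
```

Contact made; the lid is moving at about 3–4 N. I'll carry on in small steps.

>>> arm_command --motion '[{"offset": [0,0,0.002],"spin": 0},{"offset": [0,0,0.002],"spin": 0},{"offset": [0,0,0],"spin": 0}]'

```text
time_s: 3.85
ee_pos: [637.9, -143.8, 51.9]
ee_rot: [180.0, -0.0, 18.5]
force: [1.9, -0.1, 2.6]
gripper_width: 0.5
gripper_force: 1.7
```

>>> arm_command --motion '[{"offset": [0,0,0.001],"spin": 0},{"offset": [0,0,0.001],"spin": 0},{"offset": [0,0,0],"spin": 0}]'

```text
time_s: 4.22
ee_pos: [637.9, -143.8, 51.3]
ee_rot: [180.0, -0.1, 18.6]
force: [0.5, -0.5, 9.5]
gripper_width: 0.3
gripper_force: 4.7
```

>>> arm_command --motion '[{"offset": [0,0,0.001],"spin": 0},{"offset": [0,0,0],"spin": 0},{"offset": [0,0,0],"spin": 0}]'

```text
time_s: 4.6
ee_pos: [637.9, -143.8, 51.2]
ee_rot: [179.9, -0.1, 18.6]
force: [-1.1, -0.1, 14.0]
gripper_width: 0.2
gripper_force: 7.0
```

>>> arm_command --motion '[{"offset": [0,0,-0.01],"spin": 0},{"offset": [0,0,-0.05],"spin": 0},{"offset": [0,0,-0.05],"spin": 0},{"offset": [0,0,0],"spin": 0},{"offset": [0,0,0],"spin": 0}]' --jaw 0.075

```text
time_s: 5.22
ee_pos: [636.4, -143.4, 157.8]
ee_rot: [-179.9, 0.2, 18.6]
force: [0.2, 0.4, -0.5]
gripper_width: 47.5
gripper_force: 0.0
```

```bash
python3 - <<'E'
from h import *
s=env.state(); print(s['time_s'],s['ee_pos'],s['ee_rot'],s['gripper_width'])
for n in('wrist','side','top'):
  b,d=env.grab_frame(n); cv2.imwrite(f'pics/{n}2.png',b); P=cloud(n,d)
  X,Y,Z=P[...,0],P[...,1],P[...,2]
  for lo,r in((33,41),(20,41)):
    m=(d>0)&(Z>lo)&(Z<56)&(np.hypot(X-638,Y+144)<r)
    q=P[m]; print(n,len(q),cv2.minAreaRect(q[:,:2].astype(np.float32)) if len(q) else 0,np.percentile(q[:,2],[5,50,95]) if len(q) else 0)
E
```

```text
5.225 [ 636.35951852 -143.36505903  157.77167213] [-1.79903617e+02  1.51042621e-01  1.85541213e+01] 47.53953553019174
wrist 2562 ((635.3020629882812, -144.016845703125), (61.10882568359375, 42.36243438720703), 18.41910743713379) [36.29799027 37.64926888 38.79292806]
wrist 2890 ((634.9971923828125, -144.2571563720703), (63.233131408691406, 44.02324676513672), 18.345556259155273) [31.61126115 37.51722665 38.75643263]
side 322 ((637.8897094726562, -144.0663299560547), (59.63431167602539, 46.68208694458008), 18.469633102416992) [34.2472271  36.45712774 38.17216174]
side 503 ((637.4953002929688, -143.49734497070312), (64.65367126464844, 48.557029724121094), 17.342796325683594) [22.12116813 35.53041832 37.99399893]
top 94 ((620.7653198242188, -158.6431884765625), (17.14437484741211, 24.839183807373047), 15.906484603881836) [34.18916224 36.61290504 38.79332713]
top 118 ((620.0388793945312, -159.54885864257812), (18.921113967895508, 26.651683807373047), 17.833343505859375) [29.29165848 36.17873171 38.48338728]
```

The lid is home, with its top at 37 mm in both views. I'm going down to grip.

>>> arm_command --motion '[{"offset": [0,-0.001,0],"spin": 0},{"offset": [0,0,0.04],"spin": 0},{"offset": [0,0,0.04],"spin": 0},{"offset": [0,0,0.04],"spin": 0},{"offset": [0,0,0.019],"spin": 0}]'

```text
time_s: 6.0
ee_pos: [635.4, -142.3, 16.7]
ee_rot: [-179.8, 0.3, 18.6]
force: [-0.2, -0.1, 0.6]
gripper_width: 75.0
gripper_force: 0.0
```

>>> arm_command --motion '[{"offset": [0,0,0],"spin": 0}]'

```text
time_s: 6.12
ee_pos: [635.7, -142.4, 17.7]
ee_rot: [-179.9, 0.2, 18.6]
force: [0.7, 0.2, -0.0]
gripper_width: 75.3
gripper_force: 0.0
```

>>> arm_command --motion '[{"offset": [0,0,0],"spin": 0},{"offset": [0,0,0],"spin": 0},{"offset": [0,0,0],"spin": 0},{"offset": [0,0,0],"spin": 0},{"offset": [0,0,0],"spin": 0}]' --jaw 0.03 --newtons 35

```text
time_s: 6.75
ee_pos: [637.8, -143.1, 20.9]
ee_rot: [179.9, -0.1, 18.6]
force: [-0.4, -1.5, 4.6]
gripper_width: 44.0
gripper_force: 35.0
```

>>> arm_command --motion '[{"offset": [0,0,0],"spin": 0},{"offset": [0,0,-0.02],"spin": 0},{"offset": [0,0,-0.05],"spin": 0},{"offset": [0,0,0],"spin": 0}]'

```text
time_s: 7.25
ee_pos: [639.5, -143.1, 93.2]
ee_rot: [179.8, -0.4, 18.5]
force: [0.9, 0.5, -3.0]
gripper_width: 43.7
gripper_force: 35.0
```

>>> arm_command --motion '[{"offset": [-0.001,-0.052,0],"spin": 0},{"offset": [-0.001,-0.052,0],"spin": 0},{"offset": [-0.001,-0.052,0],"spin": 0},{"offset": [-0.001,-0.052,0],"spin": 0},{"offset": [-0.001,-0.052,0],"spin": 0}]'

```text
time_s: 7.88
ee_pos: [547.6, 103.4, 88.0]
ee_rot: [-180.0, 0.2, 18.5]
force: [0.1, 0.2, -3.4]
gripper_width: 44.0
gripper_force: 35.0
```

>>> arm_command --motion '[{"offset": [0,0,0],"spin": -0.168},{"offset": [0,0,0],"spin": -0.168},{"offset": [0,0,0],"spin": -0.168},{"offset": [0,0,0],"spin": -0.168},{"offset": [0,0,0],"spin": -0.168}]'

```text
time_s: 8.5
ee_pos: [548.1, 102.0, 87.9]
ee_rot: [-179.8, 0.1, 67.0]
force: [0.0, 0.7, -2.5]
gripper_width: 43.8
gripper_force: 35.0
```

>>> arm_command --motion '[{"offset": [0,0,0],"spin": -0.168},{"offset": [0,0,0],"spin": 0},{"offset": [0,0,0],"spin": 0},{"offset": [0,0,0],"spin": 0}]'

```text
time_s: 9.0
ee_pos: [549.5, 102.1, 89.6]
ee_rot: [-180.0, 0.0, 76.2]
force: [-0.5, 0.3, -2.5]
gripper_width: 43.9
gripper_force: 35.0
```

```bash
python3 - <<'E'
from h import *
s=env.state(); print(s['time_s'],s['ee_pos'],s['ee_rot'],s['gripper_width'],s['force'],s['qpos'])
ims=[]
for n in('wrist','side','top'):
  b,d=env.grab_frame(n); P=cloud(n,d); ims.append(b); np.save(f'{n}3.npy',P); cv2.imwrite(f'pics/{n}3.png',b)
  for t in('lid_top','fence_face','box'):
    for r in env.pinpoint(n,t)[:3]: print(n,t,np.round(r['location']),round(r['score'],2),atz(n,r['location'],{'lid_top':108,'box':71}.get(t,26)).round(1))
cv2.imwrite('pics/ws.png',cv2.resize(np.hstack([ims[0],ims[1][180:,170:430].copy().repeat(1,0) if 0 else cv2.resize(ims[1][180:372,180:436],(512,384))]),(800,300)))
E
```

```text
9.0 [549.53793845 102.07680685  89.55330843] [-1.79963598e+02  1.96349323e-02  7.62327535e+01] 43.88140408688445 [-0.53226638  0.27728555 -2.52434274] [ 9.34601695e+00  2.39478903e+01  1.02846431e+02 -4.70450612e-03
  5.32468660e+01  2.31160861e+01]
wrist lid_top [254. 260.] 0.71 [546.4 100.6 108. ]
wrist fence_face [260. 153.] 0.57 [561.3 144.   26. ]
wrist box [259. 234.] 0.77 [549.2  99.7  71. ]
side lid_top [162. 219.] 0.95 [730.4 131.7 108. ]
side lid_top [274. 222.] 0.94 [547.7 104.7 108. ]
side lid_top [224. 194.] 0.49 [645.2  45.8 108. ]
side fence_face [262. 272.] 0.82 [560.  141.6  26. ]
side box [272. 238.] 0.77 [549.4 103.6  71. ]
side box [166. 231.] 0.77 [731.7 120.8  71. ]
side box [223. 212.] 0.64 [646.9  52.2  71. ]
top lid_top [202.  97.] 0.87 [739.4  45.8 108. ]
top lid_top [250. 142.] 0.8 [662.5 -39.7 108. ]
top lid_top [165. 202.] 0.68 [555.3 100.8 108. ]
top box [206. 100.] 0.88 [745.6  41.8  71. ]
top box [258. 211.] 0.83 [546.4 -57.6  71. ]
top box [251. 150.] 0.82 [655.7 -41.7  71. ]
```

View pics/ws.png

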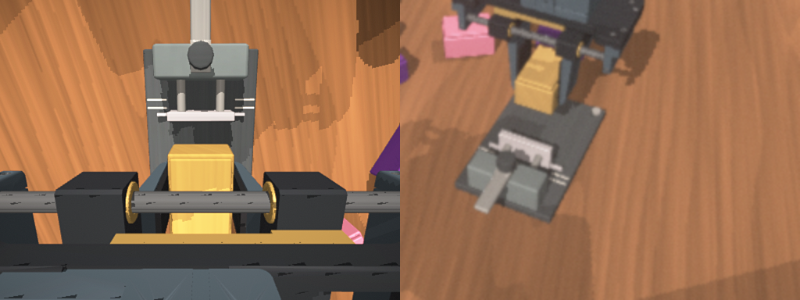

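The wrist view shows the box (200,160) in line with the fence (200,116) and held square; pointers are at (163,116) and (238,116). Next I measure the offset in tool axes from the wrist depth.

```bash
python3 - <<'E'
from h import *
P=np.load('wrist3.npy'); s=env.state()
R=Ro.from_euler('xyz',s['ee_rot'],degrees=True).as_matrix(); Q=(P-s['ee_pos'])@R
Z=P[...,2]; x,y=Q[...,0],Q[...,1]
v,u=np.mgrid[:384,:512]
def rep(m,n):
    q=Q[m]; r=cv2.minAreaRect(q[:,:2].astype(np.float32)); print(n,len(q),'x',np.percentile(q[:,0],[1,50,99]).round(1),'y',np.percentile(q[:,1],[1,50,99]).round(1),'z',np.percentile(Z[m],[5,50,95]).round(1),np.round(r[0],1),np.round(r[1],1),round(r[2],1))
win=(v<235)&(u>150)&(u<360)
rep(win&(Z>100)&(Z<115)&(abs(y)<23)&(x>-40)&(x<40),'boxtop')
f=win&(Z>36)&(Z<45)&(x>20)&(x<60); rep(f&(v>130),'fence top')
rep((v<240)&(Z>35)&(Z<47)&(x>60)&(x<110),'housing')
pl=(v<240)&(Z>6)&(Z<14)&(abs(y)<70)&(x>-30)&(x<130); rep(pl,'plate')
for a in(55,75,100,120):
    k=pl&(abs(x-a)<4)|((abs(x-a)<4)&(v<240)&(Z>6)&(Z<50)); print(a,np.percentile(y[k],[.5,99.5]) if k.any() else 0)
E
```

```text
boxtop 3300 x [11.6 21.5 29.9] y [-22.6  -0.8  21.5] z [101.2 107.  108.2] [19.9  0. ] [45.9 20.8] 89.8
fence top 1045 x [43.8 48.  51.8] y [-30.6  -1.9  27.5] z [38.3 41.5 42.6] [47.8 -2. ] [59.6  8.3] 89.6
housing 4503 x [ 79.8  92.4 107. ] y [-40.5  -1.8  37.1] z [41.6 43.4 44.7] [93.4 -1.7] [27.7 80.2] 0.2
plate 11636 x [ -7.6  45.7 105.1] y [-55.7  -1.2  52.5] z [10.5 11.7 12.8] [45.7 -1.6] [110.3 125.5] 90.0
55 [-55.83799144  52.73571582]
75 [-55.56574401  52.19535722]
100 [-55.82492243  52.36177544]
120 [-9.76443384  6.17788797]
```

>>> arm_command --motion '[{"offset": [0,-0.0014,0.027],"spin": 0},{"offset": [0,0,0.026],"spin": 0},{"offset": [0,0,0],"spin": 0},{"offset": [0,0,0.002],"spin": 0},{"offset": [0,0,0],"spin": 0}]'

```text
time_s: 10.22
ee_pos: [549.2, 102.5, 35.9]
ee_rot: [179.9, -0.0, 76.3]
force: [0.0, 0.4, -3.8]
gripper_width: 44.1
gripper_force: 35.0
```

>>> arm_command --motion '[{"offset": [0,0,0.002],"spin": 0},{"offset": [0,0,0],"spin": 0}]'

```text
time_s: 10.48
ee_pos: [548.5, 102.4, 33.2]
ee_rot: [180.0, -0.0, 76.3]
force: [-0.1, -0.3, -3.0]
gripper_width: 44.0
gripper_force: 35.0
```

>>> arm_command --motion '[{"offset": [0,0,0.0015],"spin": 0},{"offset": [0,0,0],"spin": 0}]'

```text
time_s: 10.72
ee_pos: [548.3, 102.4, 31.3]
ee_rot: [-180.0, 0.0, 76.3]
force: [0.3, 0.1, -2.8]
gripper_width: 44.0
gripper_force: 35.0
```

>>> arm_command --motion '[{"offset": [0,0,0.001],"spin": 0},{"offset": [0,0,0],"spin": 0}]'

```text
time_s: 10.98
ee_pos: [548.5, 102.4, 30.9]
ee_rot: [180.0, -0.0, 76.3]
force: [-1.2, -0.7, 2.6]
gripper_width: 44.0
gripper_force: 35.0
```

>>> arm_command --motion '[{"offset": [0,0,0.001],"spin": 0},{"offset": [0,0,0],"spin": 0}]'

```text
time_s: 11.22
ee_pos: [548.5, 102.4, 30.8]
ee_rot: [180.0, -0.0, 76.3]
force: [-3.3, -0.8, 10.4]
gripper_width: 43.8
gripper_force: 35.0
```

>>> arm_command --motion '[{"offset": [0,0,-0.0007],"spin": 0},{"offset": [0.005,0,0],"spin": 0},{"offset": [0.005,0,0],"spin": 0},{"offset": [0,0,0],"spin": 0},{"offset": [0,0,0],"spin": 0}]'

```text
time_s: 11.85
ee_pos: [551.8, 112.1, 30.9]
ee_rot: [179.9, -0.0, 76.3]
force: [-0.6, -2.4, 4.8]
gripper_width: 44.0
gripper_force: 35.0
```

```bash
cat > m.py <<'E'
from h import *
import sys
s=env.state(); print(s['time_s'],s['ee_pos'],s['ee_rot'],s['force'])
b,d=env.grab_frame('wrist'); P=cloud('wrist',d); cv2.imwrite(f'pics/{sys.argv[1]}.png',cv2.resize(b[60:260,120:390],(800,592),interpolation=cv2.INTER_CUBIC))
R=Ro.from_euler('xyz',s['ee_rot'],degrees=True).as_matrix(); Q=(P-s['ee_pos'])@R
Z=P[...,2]; x,y=Q[...,0],Q[...,1]; v,u=np.mgrid[:384,:512]
def rep(m,n):
    q=Q[m]; r=cv2.minAreaRect(q[:,:2].astype(np.float32)); print(n,len(q),'x',np.percentile(q[:,0],[1,50,99]).round(1),'y',np.percentile(q[:,1],[1,50,99]).round(1),'z',np.percentile(Z[m],[5,50,95]).round(1),np.round(r[0],1),np.round(r[1],1),round(r[2],1))
w=(v<250)
rep(w&(Z>44)&(Z<54)&(abs(y)<24)&(x>-10)&(x<32),'boxtop')
rep(w&(Z>37)&(Z<44)&(abs(y)<33)&(x>31)&(x<55),'fence')
rep(w&(Z>35)&(Z<47)&(x>58)&(x<110),'housing')
E
python3 m.py p4
```

```text
11.85 [551.75123742 112.136209    30.88238218] [ 1.79876746e+02 -2.68666223e-02  7.63248504e+01] [-0.59202335 -2.42893533  4.81239055]
boxtop 3603 x [ 6.4 17.4 28.1] y [-23.4  -1.2  22.1] z [46.6 48.4 49.6] [17.6 -0. ] [48.  24.5] 89.3
fence 1918 x [33.9 38.2 41.7] y [-30.3  -1.2  27.9] z [39.7 41.4 42.4] [37.8 -1.3] [ 8.1 60.1] 0.1
housing 8459 x [69.6 82.6 96.9] y [-40.   -1.7  37.3] z [41.7 43.3 44.5] [89.5 -1.2] [80.2 39.9] 90.0
```

>>> arm_command --motion '[{"offset": [0.001,-0.0004,0],"spin": 0},{"offset": [0.002,0,0],"spin": 0},{"offset": [0.002,0,0],"spin": 0},{"offset": [0,0,0],"spin": 0}]'

```text
time_s: 12.4
ee_pos: [552.4, 116.2, 30.9]
ee_rot: [179.9, 0.1, 76.4]
force: [-0.5, -5.4, 5.6]
gripper_width: 44.0
gripper_force: 35.0
```

>>> arm_command --motion '[{"offset": [0.002,0,0],"spin": 0},{"offset": [0.002,0,0],"spin": 0},{"offset": [0,0,0],"spin": 0},{"offset": [0,0,0],"spin": 0}]'

```text
time_s: 12.9
ee_pos: [553.2, 119.2, 30.9]
ee_rot: [179.9, 0.1, 76.4]
force: [-1.0, -7.4, 7.3]
gripper_width: 43.9
gripper_force: 35.0
```

```bash
python3 m.py p5
```

```text
12.9 [553.17346806 119.22020496  30.93084122] [1.79885464e+02 1.38937196e-01 7.63757016e+01] [-0.99986091 -7.39174091  7.26060957]
boxtop 3604 x [ 6.4 17.4 28.1] y [-23.4  -1.2  21.9] z [46.5 48.4 49.5] [17.6  0. ] [24.2 47.9] 0.2
fence 1712 x [31.1 34.8 38. ] y [-30.   -0.7  28.4] z [39.1 41.4 42.4] [34.6 -0.9] [ 7.2 60.3] 0.0
housing 8038 x [62.5 75.5 89.7] y [-39.5  -1.7  37.7] z [41.8 43.3 44.4] [86.1 -0.9] [47.4 80.3] 0.0
```

View pics/p5.png

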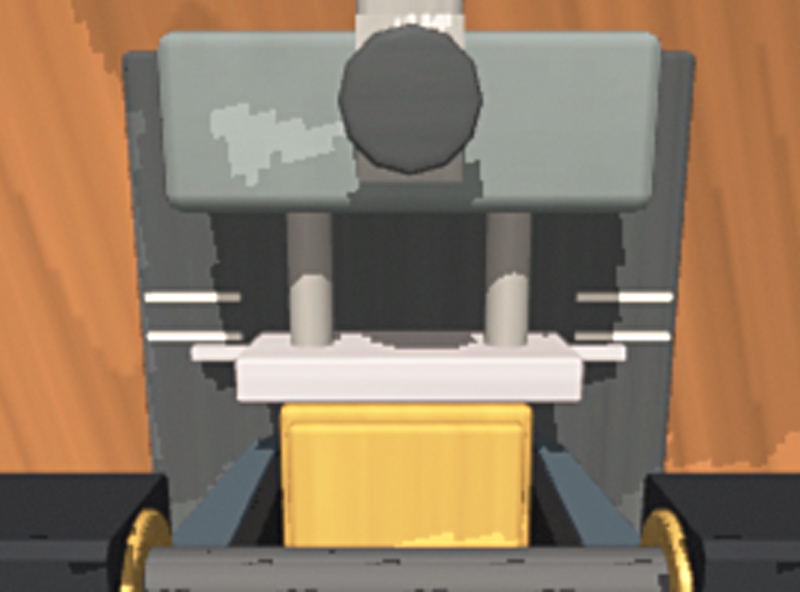

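The crop shows the pointers (row 353) still short of the first mark (row 337), with the box squarely and centrally on the fence. I need about 6.4 mm more.

>>> arm_command --motion '[{"offset": [0.002,0,-0.0002],"spin": 0},{"offset": [0.002,0,0],"spin": 0},{"offset": [0.002,0,0],"spin": 0},{"offset": [0,0,0],"spin": 0},{"offset": [0,0,0],"spin": 0}]'

```text
time_s: 13.58
ee_pos: [554.4, 124.3, 31.0]
ee_rot: [179.9, 0.2, 76.4]
force: [-1.0, -10.7, 7.4]
gripper_width: 43.7
gripper_force: 35.0
```

```bash
python3 m.py p6
```

```text
13.575 [554.39643552 124.28916048  30.97385633] [179.89942493   0.21727335  76.39462874] [ -0.99836557 -10.72553042   7.37957084]
boxtop 3601 x [ 6.3 17.4 28. ] y [-23.4  -1.2  21.8] z [46.6 48.4 49.5] [17.5 -0. ] [24.2 48. ] 0.3
fence 1684 x [31.1 34.8 37.9] y [-30.1  -0.7  28.3] z [39.2 41.4 42.5] [34.5 -0.9] [60.   7.1] 90.0
housing 7670 x [58.3 71.4 85. ] y [-39.6  -1.2  37.8] z [42.  43.3 44.5] [84.  -0.9] [80.2 51.6] 90.0
```

>>> arm_command --motion '[{"offset": [0.0012,0,0],"spin": 0},{"offset": [0,0,0],"spin": 0},{"offset": [0,0,0],"spin": 0},{"offset": [0,0,0],"spin": 0}]'

```text
time_s: 14.12
ee_pos: [554.6, 125.1, 31.0]
ee_rot: [179.9, 0.3, 76.4]
force: [-1.0, -11.4, 6.7]
gripper_width: 43.9
gripper_force: 35.0
```

```bash
sed -i 's/x>58/x>50/' m.py; python3 m.py p7
```

```text
14.125 [554.56699853 125.12238658  30.97452806] [179.90894237   0.25021695  76.40229175] [ -1.00323095 -11.43377174   6.73309037]
boxtop 3611 x [ 6.4 17.5 28. ] y [-23.3  -1.1  22.1] z [46.3 48.4 49.6] [17.6  0. ] [48.  24.3] 89.6
fence 1676 x [31.1 34.9 37.9] y [-29.9  -1.1  28.4] z [39.1 41.4 42.5] [34.5 -0.8] [ 7.1 59.9] 0.0
housing 7807 x [56.8 70.  84.1] y [-39.5  -1.1  37.9] z [41.8 43.3 44.5] [79.3 -0.9] [80.3 45.3] 89.9
```

View pics/p7.png

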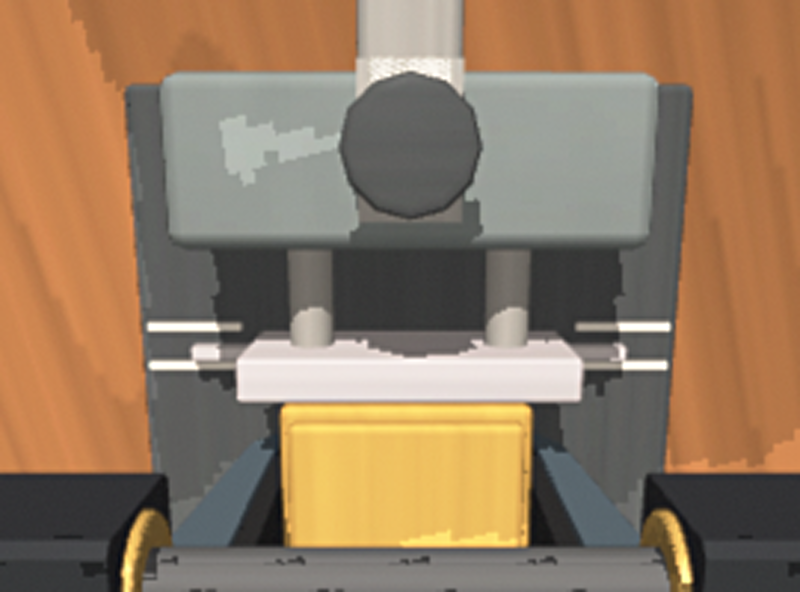

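>>> arm_command --motion '[{"offset": [0.0006,0,0],"spin": 0},{"offset": [0,0,0],"spin": 0},{"offset": [0,0,0],"spin": 0},{"offset": [0,0,0],"spin": 0},{"offset": [0,0,0],"spin": 0}]'

```text
time_s: 14.8
ee_pos: [554.7, 125.5, 31.0]
ee_rot: [179.9, 0.3, 76.4]
force: [-0.9, -12.6, 7.6]
gripper_width: 43.8
gripper_force: 35.0
```

```bash
python3 m.py p8 && python3 - <<'E'
from h import *
b,d=env.grab_frame('top'); P=cloud('top',d)
for n,c in(('round',(581.5,-293.7)),('sq',(439.4,-225.7))):
    m=(d>0)&(P[...,2]>18)&(np.hypot(P[...,0]-c[0],P[...,1]-c[1])<40); print(n,cv2.minAreaRect(P[m][:,:2].astype(np.float32)))
E
```

```text
14.8 [554.69537336 125.52370637  30.98557942] [179.90750992   0.26741972  76.40763366] [ -0.93539863 -12.57293583   7.5997619 ]
boxtop 3606 x [ 6.4 17.4 28. ] y [-23.4  -1.2  22.2] z [46.5 48.5 49.6] [17.1 -0.1] [47.8 24.4] 89.0
fence 1690 x [31.  34.8 37.9] y [-29.8  -0.9  28.3] z [39.1 41.4 42.4] [34.5 -0.8] [60.2  7.1] 90.0
housing 7822 x [56.3 69.6 83.7] y [-39.6  -1.7  37.8] z [41.8 43.3 44.4] [82.8 -0.9] [53.2 80.3] 0.0
round ((581.5878295898438, -293.8623962402344), (51.14371871948242, 52.651832580566406), 1.2302923202514648)
sq ((439.35546875, -225.53549194335938), (42.28616714477539, 42.2960090637207), 18.063461303710938)
```

Fence travel is about 9.5 mm, the box is steady, centred and square, and the tins haven't moved. I'm handing it in.

```bash
python3 -c "
from workcell import env
print(env.job_done())"
```

```text
the job is handed in; nothing more can be done
None
```

The job is handed in at about 15 s: the lid is fully home, and the box is held flat, square and central against the fence, pushed back about 9.5 mm (between the 6 and 14 mm marks); both tins are where they were.

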